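# Switch the airbrush air box over with the flat screwdriver

## Robot

A 6-joint arm with a two-finger parallel gripper is mounted at the origin on the work surface. World frame = base frame: x ahead of the robot, y to its left, z up, the work surface at z = 0. Lengths are in m, angles in degrees, forces in N, time in s.
With the tool pointing down it reaches from about 0.3 to 0.75 m from the base axis. Payload 8.5 kg.
Tool frame: the origin (TCP) lies on the centre line of the jaws, within the pads' length; the fingertips stand arm.nose_length ahead of it and the grasp point (between the pads) lies 11 mm behind it (arm.nose_length is the distance from the TCP to the fingertips, in m); z points along the fingers, y is the line along which they close (so a half turn about z gives the same grasp; the last joint's range is limited). The gripper opens to 85 mm and grips with 20 to 120 N. Pads are 22 mm wide; open, the fingers measure 114 mm over their backs; the gripper's body (76 mm by 85 mm) begins 54 mm behind the grasp point. The pads swing forward as they close: fully open they stand 13 mm farther back than shut.
Start: joints at [52.466, 21.807, 74.336, -0, 83.858, -12.336], TCP at [0.234, 0.498, 0.239] pointing down, gripper open.
Joint ranges: [-178.18, 178.18], [-50.72, 133.34], [12.68, 142.11], [-81.47, 261.47], [9.98, 163.14], [-165.26, 165.26]. Speed limits (degrees/s): [136.94, 136.94, 180, 180, 180, 180].

## Interface

Orientations are given as [roll, pitch, yaw] about the fixed x, y, z axes, in that order (R = Rz(yaw) Ry(pitch) Rx(roll)).
In Python, from bench import read_state, eyes, order, arm gives the robot as it stands.
- The arm moves only by the tool jog_arm, never from a script. Its argument "steps" is one flat list of numbers, 7 for each row, row after row: the shift along the tool's x, y, z each as a share of 3 cm, from -1 to 1, then the turn, a rotation vector about the tool's x, y, z each as a share of 6 degrees, from -1 to 1, then the closure, from -1 (fully open) to 1 (shut). In form: [dx, dy, dz, ax, ay, az, grip, dx, dy, dz, ax, ay, az, grip, ...]. A call has exactly 5 rows; each row shifts and turns the commanded pose from where the row before left it, along the tool's axes as they then stand; what a row does not reach is not made up. A row lasts 1/10 s, in which the tool goes at most 50 mm and 8.59 degrees, less where a joint would pass 70% of its speed; a pose out of reach is approached as far as the arm can. A call with a number of a shift or a turn outside -1 to 1 is refused whole. A call with a gripper value outside its range is refused whole. The fingers move at their own pace and stop on an object; "grip_force" is the grip in N (left out, the last holds). Time passes only in rows, so rows that do not move let the fingers close, or fill a call up. It gives the time, the measured TCP pose, the force, the opening and the grip force at its end, in the units of the state.
- read_state(): the state, without advancing time (a new reading comes with each control period).
- eyes.read_camera(name): name is "scene" or "top" or "wrist"; returns (picture, depth): 400x640x3 uint8, red, green, blue; 400x640 float32, m along the optical axis (not along the pixel's ray), 0 where there is no reading.
- eyes.camera_model(name): a dict with "fovy" (degrees; the focal length in pixels is half the picture's height over the tangent of half this angle, whatever the lens; pixels are square), "cx", "cy" (the principal point, pixels), "eye" and "attitude" of the camera in the world; the wrist camera has in their place "T_tool_cam" (4x4, takes a point from camera to tool coordinates, whose origin is the TCP and whose axes are the flange's). Camera axes: x right, y up, looking along -z (the intrinsics and any distortion apply to the point x, -y, -z); pixel columns grow to the right and rows downward; lengths in m; the calibration is good to about 2 mm. A picture is of the moment at which its call begins: read the wrist's pose just before it. camera_model takes no time and is no camera call.
- order.hand_in(): hands the job in; it is judged then, once.
The state is a dict: "time": time; "qpos": joint angles; "joint_velocities": joint speeds; "joint_efforts": joint torques, N m; "eef_pos": TCP position; "orientation": TCP orientation; "wrist_force": force on the tool from outside, world axes, zero at the start; "torque": the same for the moment, N m; "width": finger opening in m; "grasp_force": force on a finger pad.
Only numpy, scipy, OpenCV 4.12 (cv2) and the standard library are available. Lean on these libraries where they do the work, as an engineer would, in place of code of your own. Each camera call takes 0.05 s, during which the arm holds its last target. There are 200 camera calls.

## Task

Take the wide flat-bladed screwdriver out of the wooden tool rack, put its blade into the slotted selector on top of the grey airbrush air box and turn the selector clockwise (seen from above) a quarter turn, so that its slot lines up with the two dark marks on the box. Then hang the screwdriver back in the rack, upright, and let go.

Things in the scene. Friction and masses are not known exactly. Their poses are not given: they have to be found in the camera images.
- driver_mid (a point): Centre of the flat screwdriver's handle: pale wood bar 26 (x) x 36 (y) x 65 mm (z, up), hung blade down in one of the rack's 3 holes (which one varies); the other tools have round handles. Grip across x. Collar 60 mm across, top 32.5 and underside 38.5 mm below this point, then a 10 mm shaft; blade 28 wide (y) by 6 mm thick (x), its tip 103.5 mm below this point. 180 g.
- slot (a point): Selector's axis at its rim, 90 mm above the table; axes fixed to the grey box, z up. Bare aluminium disc 72 mm across; one slot 60 mm long, 13 wide (lips flared to 23), 16 deep, dark floor. At joint 0 the slot runs along y; after the quarter turn along x, in line with two dark bars on the box top. Box 150 x 200 mm, 70 high, fixed; a gauge and a black knob, 93 mm high, stand 103 mm to -y.
- selector (a joint): Angle of the selector, rad, growing clockwise seen from above. Starts at 0 to 0.15; the quarter turn is 1.57; a stop at 1.75. Stiff (about 0.1 N m), stays where it is left. The blade has about 13 degrees of play each way in the slot before it drives it, so turn the tool that much further.
- rack_top (a point): Centre of the top of the rack's plate, 80 mm above the table; z up. Fixed wooden rack, plate 80 (x) x 280 mm (y). Holes 30 (x) x 46 mm (y) at y -85, 0 and +85 mm, two filled by round-handled tools that stand up 46 mm above the plate. A hung tool's collar rests on the plate; the screwdriver's driver_mid is then 38.5 mm above it, its blade's width along the rack's y.

How it is judged (in metres and radians):
On the way, in this order (a step that is already met when the one before it is completed fails the run):
1. the screwdriver's blade is in the selector's slot, the selector not yet turned (horizontal distance between driver_mid and slot below 0.018 m and z of driver_mid in the frame of slot below 0.096 m and angle between driver_mid's own z axis and vertical below 0.2 rad and value of joint selector below 0.5 rad), for 0.1 s.
2. with the blade in the slot, the selector has been turned to its quarter turn (horizontal distance between driver_mid and slot below 0.018 m and z of driver_mid in the frame of slot below 0.096 m and angle between driver_mid's own z axis and vertical below 0.2 rad and value of joint selector above 1.37 rad), for 0.2 s.
At the end, for the whole second after the job is handed in: The selector stands at its quarter turn (1.37 rad or more; the stop is at 1.75), and the screwdriver hangs in a hole of the rack, its collar on the plate (height within 5.5 mm), upright within 8 degrees, and stays so (value of joint selector above 1.37 rad and x of driver_mid in the frame of rack_top between -0.02 and 0.02 m and y of driver_mid in the frame of rack_top between -0.11 and 0.11 m and z of driver_mid in the frame of rack_top between 0.033 and 0.044 m and angle between driver_mid's own z axis and vertical below 0.15 rad); the robot touches nothing.
It also fails if it takes over 56 s, if anything falls off the work surface, if the arm or the gripper's body presses on something with over 40 N, if the wrist force passes 120 N, or if a joint passes its speed limit or range.

## Working session

There is one attempt and no reset: what is moved stays moved. The work goes in short steps, Python scripts to look and compute and a tool call to move; the robot and the scene stay as the last step left them, time stands still between calls to the robot, and variables do not carry over. Pictures are saved under pics/ and viewed, at most 10 in all, crops included, and the job is handed in when it is done.

Besides the shell and the picture viewer there is one more tool, called after "Emit:" by a JSON object that holds its "name" and its "arguments", one argument or row to a line. jog_arm: Moves the arm, as the interface text tells. Its arguments: {"type":"object","properties":{"steps":{"type":"array"},"grip_force":{"type":"number"}},"required":["steps"]}

```bash
ls; mkdir -p pics; cat > h.py <<'E'
import numpy as np, cv2
from bench import read_state, eyes, order, arm
from scipy.spatial.transform import Rotation as R
def model(n):
    m=eyes.camera_model(n); f=200/np.tan(np.radians(m["fovy"])/2); return m,f
def cloud(n):
    s=read_state(); p,d=eyes.read_camera(n); m,f=model(n)
    v,u=np.mgrid[0:400,0:640]
    c=np.stack([(u-m["cx"])/f*d,-(v-m["cy"])/f*d,-d],-1)
    if "T_tool_cam" in m:
        T=np.array(m["T_tool_cam"]); c=c@T[:3,:3].T+T[:3,3]
        c=c@R.from_euler('xyz',s["orientation"],degrees=True).as_matrix().T+s["eef_pos"]
    else:
        A=np.array(m["attitude"]); 
        A=A if A.shape==(3,3) else R.from_euler('xyz',A,degrees=True).as_matrix()
        c=c@A.T+m["eye"]
    c[d==0]=np.nan
    return p,d,c
E
python3 - <<'E'
from h import *
print(read_state()); print(arm.nose_length,[x for x in dir(arm) if x[0]!='_'])
for n in("scene","top","wrist"): print(n,eyes.camera_model(n))
p,d,c=cloud("top"); q,_,c2=cloud("scene")
np.savez("top.npz",p=p,c=c); np.savez("scene.npz",p=q,c=c2)
cv2.imwrite("pics/a.png",p[:,:,::-1]);cv2.imwrite("pics/b.png",q[:,:,::-1])
E
```

```text
pics
{'time': 0.0, 'qpos': array([ 5.24671739e+01,  2.18420516e+01,  7.43845195e+01,  1.43098563e-03,
        8.38584424e+01, -1.23349567e+01]), 'joint_velocities': array([-0.0742485 , -0.05132914,  0.01699943,  0.09718138,  0.06660595,
       -0.07218631]), 'joint_efforts': array([-1.68113333e-03, -4.48455441e+01, -2.31278479e+01, -1.77412585e-04,
        4.74983157e-03, -2.18124228e-06]), 'eef_pos': array([0.23397606, 0.49744314, 0.2387032 ]), 'orientation': array([-1.79917253e+02, -1.95508415e-02,  1.54801962e+02]), 'wrist_force': array([ 0.51664872, -0.11852851,  0.10075236]), 'torque': array([ 0.04272982,  0.04005986, -0.02223468]), 'grasp_force': 0.0, 'width': 0.08567445859865512}
0.008 ['Unreachable', 'nose_length']
scene {'fovy': 43.276616279557985, 'cx': 325.5900359518081, 'cy': 201.4005843911058, 'eye': array([1.02118776, 0.29541763, 0.92831479]), 'attitude': array([ 35.24544946,  -0.98761952, 122.340274  ])}
top {'fovy': 49.62245201314806, 'cx': 321.68906220151007, 'cy': 201.58380760268886, 'eye': array([ 0.44480744, -0.001923  ,  0.99932836]), 'attitude': array([  4.70949943,   0.76428609, -88.95181984])}
wrist {'fovy': 67.3167240957935, 'cx': 317.0670319050483, 'cy': 198.19254929179968, 'T_tool_cam': array([[-1.08274891e-04,  9.54380383e-01,  2.98593490e-01,
         7.72735607e-02],
       [ 9.99999038e-01, -3.09639332e-04,  1.35230172e-03,
        -4.14366955e-04],
       [ 1.38306653e-03,  2.98593349e-01, -9.54379431e-01,
        -1.34442280e-01],
       [ 0.00000000e+00,  0.00000000e+00,  0.00000000e+00,
         1.00000000e+00]])}
```

View pics/a.png

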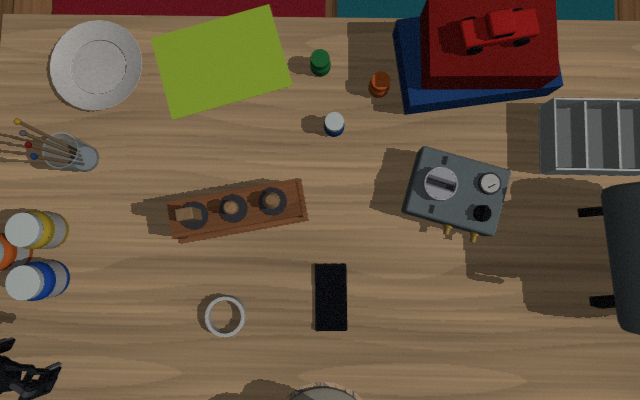

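View pics/b.png

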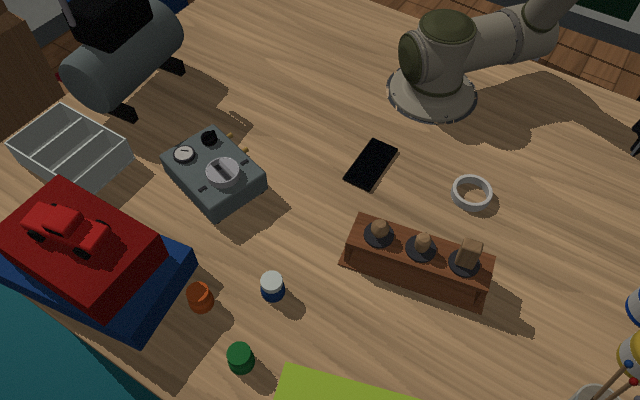

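The top view shows the flat screwdriver in the rack's left hole at about (188,214), with the round tools at (233,207) and (272,200). The box is centred near (457,190) and its selector is at (441,183), with the slot running roughly along the image's columns.

```bash
python3 - <<'E'
from h import *
for n in("top","scene"):
    z=np.load(n+".npz"); c=z["c"]; p=z["p"].astype(int)
    print(n,"table z",np.nanmedian(c[...,2]))
    def rect(lo,hi,x,y,name):
        m=(c[...,2]>lo)&(c[...,2]<hi)&(abs(c[...,0]-x[0])<x[1])&(abs(c[...,1]-y[0])<y[1])
        q=c[m][:,:2].astype(np.float32); r=cv2.minAreaRect(q*1000); print(name,len(q),r,np.median(c[m],0).round(4)); return c[m]
    rect(.073,.087,(.43,.12),(.2,.18),"plate")
    rect(.125,.165,(.43,.12),(.2,.18),"tops")
    rect(.138,.165,(.43,.12),(.2,.18),"driver")
    rect(.064,.076,(.46,.12),(-.3,.15),"box")
    rect(.086,.0915,(.46,.1),(-.27,.06),"disc")
    m=(c[...,2]>.064)&(c[...,2]<.083)&(abs(c[...,0]-.46)<.12)&(abs(c[...,1]+.3)<.15)
    print(c[m].mean(0))
z=np.load("top.npz");c=z["c"]
for u,v in((441,183),(188,214),(488,183),(482,213),(434,157),(432,210)): print(u,v,c[v,u].round(4))
E
```

```text
top table z 0.00023022162022562354
plate 3682 ((503.2071838378906, 200.8328399658203), (80.37232971191406, 280.4453430175781), 11.235697746276855) [0.5009 0.2005 0.0802]
tops 366 ((501.753173828125, 206.33889770507812), (26.222517013549805, 194.06661987304688), 11.135917663574219) [0.4895 0.2743 0.1485]
driver 252 ((486.5222473144531, 283.71484375), (26.222517013549805, 36.34517288208008), 11.135917663574219) [0.4857 0.2814 0.1499]
box 3363 ((540.8098754882812, -278.4073181152344), (199.88775634765625, 129.55096435546875), 75.48042297363281) [ 0.5223 -0.2876  0.0696]
disc 297 ((533.9440307617188, -273.4756774902344), (135.40150451660156, 46.60919189453125), 65.75768280029297) [ 0.542  -0.2373  0.0891]
[ 0.52633982 -0.28546316  0.07071993]
scene table z 0.0014060272460126866
plate 3648 ((503.5482177734375, 201.29116821289062), (84.06612396240234, 280.612060546875), 11.052480697631836) [0.5106 0.2222 0.0812]
tops 536 ((501.3350830078125, 205.7373046875), (27.746253967285156, 196.88174438476562), 9.625381469726562) [0.4977 0.2787 0.1453]
driver 318 ((487.6313171386719, 284.67779541015625), (27.022850036621094, 36.7843132019043), 8.868141174316406) [0.4924 0.2847 0.1509]
box 2099 ((542.210693359375, -278.0135803222656), (203.46371459960938, 128.910888671875), 75.0755615234375) [ 0.5226 -0.2864  0.0706]
disc 235 ((535.0618286132812, -272.08648681640625), (129.87440490722656, 46.62728500366211), 66.55479431152344) [ 0.5415 -0.2435  0.0896]
[ 0.52942843 -0.27942554  0.0719638 ]
441 183 [ 0.5653 -0.2436  0.0736]
188 214 [0.4855 0.2747 0.1481]
488 183 [ 0.5668 -0.3435  0.0748]
482 213 [ 0.5014 -0.3251  0.0885]
434 157 [ 0.6224 -0.2298  0.0693]
432 210 [ 0.5068 -0.2239  0.075 ]
```

Emit:
{"name": "jog_arm", "arguments": {
  "steps": [0, 0, 0, 0, 0, 0.9, -1, 0, 0, 0, 0, 0, 0.9, -1, 0, 0, 0, 0, 0, 0.9, -1, 0, 0, 0, 0, 0, 0.9, -1, 0, 0, 0, 0, 0, 0.9, -1]
}}

```text
time: 0.6
eef_pos: [0.2341, 0.4975, 0.2389]
orientation: [-179.9, 0.0, 127.6]
wrist_force: [-0.4, 0.9, -0.4]
width: 0.0857
grasp_force: 0.0
```

Emit:
{"name": "jog_arm", "arguments": {
  "steps": [0, 0, 0, 0, 0, 0.9, -1, 0, 0, 0, 0, 0, 0.9, -1, 0, 0, 0, 0, 0, 0.9, -1, 0, 0, 0, 0, 0, 0.9, -1, 0, 0, 0, 0, 0, 0.83, -1]
}}

```text
time: 1.1
eef_pos: [0.234, 0.4975, 0.239]
orientation: [-180.0, 0.0, 101.0]
wrist_force: [-0.6, -0.3, 0.0]
width: 0.0855
grasp_force: 0.0
```

Emit:
{"name": "jog_arm", "arguments": {
  "steps": [-0.86, 0.69, 0, 0, 0, 0, -1, -0.86, 0.69, 0, 0, 0, 0, -1, -0.86, 0.69, 0, 0, 0, 0, -1, -0.86, 0.69, 0, 0, 0, 0, -1, -0.86, 0.69, 0, 0, 0, 0, -1]
}}

```text
time: 1.6
eef_pos: [0.3615, 0.3902, 0.239]
orientation: [-180.0, 0.0, 101.2]
wrist_force: [0.0, 0.5, -0.5]
width: 0.0854
grasp_force: 0.0
```

Emit:
{"name": "jog_arm", "arguments": {
  "steps": [-0.86, 0.69, 0, 0, 0, 0, -1, -0.86, 0.69, 0, 0, 0, 0, -1, -0.86, 0.69, 0, 0, 0, 0, -1, -0.86, 0.69, 0, 0, 0, 0, -1, -0.86, 0.66, 0, 0, 0, 0, -1]
}}

```text
time: 2.1
eef_pos: [0.4874, 0.2836, 0.239]
orientation: [-180.0, 0.0, 101.2]
wrist_force: [-0.5, 1.3, 0.1]
width: 0.0857
grasp_force: 0.0
```

Emit:
{"name": "jog_arm", "arguments": {
  "steps": [0, 0, 0, 0, 0, 0, -1, 0, 0, 0, 0, 0, 0, -1, 0, 0, 0, 0, 0, 0, -1, 0, 0, 0, 0, 0, 0, -1, 0, 0, 0, 0, 0, 0, -1]
}}

```text
time: 2.6
eef_pos: [0.4859, 0.2853, 0.2394]
orientation: [180.0, -0.0, 101.3]
wrist_force: [-1.1, 0.6, -0.3]
width: 0.0855
grasp_force: 0.0
```

```bash
cat >> h.py <<'E'
def delta(target,yaw):
    "shift in rows (x,y,z units of 3cm) and az units from now to a tool-down pose"
    s=read_state(); M=R.from_euler('xyz',s["orientation"],degrees=True)
    Rt=R.from_euler('xyz',[180,0,yaw],degrees=True)
    print("t",round(s["time"],2),"pos",s["eef_pos"].round(4),"rpy",s["orientation"].round(2),"w",round(s["width"],4),"F",s["wrist_force"].round(1))
    print("shift(now axes)",(M.inv().apply(np.array(target)-s["eef_pos"])/.03).round(3),"turn",((M.inv()*Rt).as_rotvec(degrees=True)/6).round(3))
E
python3 - <<'E'
from h import *
delta([.4865,.2837,.1075],101.2)
p,d,c=cloud("wrist"); cv2.imwrite("pics/c.png",p[:,:,::-1])
m=(c[...,2]>.138)&(c[...,2]<.165)&(abs(c[...,0]-.487)<.04)&(abs(c[...,1]-.284)<.04)
q=c[m]; print(len(q),cv2.minAreaRect((q[:,:2]*1000).astype(np.float32)),np.median(q[:,2]))
for n in("top","scene"):
    c=np.load(n+".npz")["c"]
    def rect(lo,hi,x,y,name):
        m=(c[...,2]>lo)&(c[...,2]<hi)&(abs(c[...,0]-x[0])<x[1])&(abs(c[...,1]-y[0])<y[1])
        q=c[m][:,:2]; print(name,len(q),cv2.minAreaRect((q*1000).astype(np.float32)),"circ",cv2.minEnclosingCircle((q*1000).astype(np.float32)))
    rect(.064,.076,(.54,.12),(-.28,.15),"box")
    rect(.0865,.095,(.562,.045),(-.24,.045),"disc")
    rect(.06,.0845,(.562,.026),(-.24,.026),"slotfloor")
E
```

```text
t 2.6 pos [0.4859 0.2853 0.2394] rpy [179.99  -0.   101.29] w 0.0855 F [-1.1  0.6 -0.3]
shift(now axes) [-0.057  0.007  4.398] turn [ 0.001 -0.     0.015]
1469 ((485.7669372558594, 283.5904541015625), (26.04631996154785, 35.5369987487793), 11.719587326049805) 0.15062006005262443
box 4886 ((551.2787475585938, -281.09356689453125), (199.4891357421875, 149.57167053222656), 74.77883911132812) circ ((550.6024169921875, -281.1950988769531), 121.66372680664062)
disc 618 ((563.4476318359375, -237.95639038085938), (68.61731719970703, 71.913818359375), 0.27523893117904663) circ ((563.0674438476562, -238.1123046875), 36.169464111328125)
slotfloor 194 ((558.6624145507812, -240.11151123046875), (51.4707145690918, 44.11321258544922), 89.96099853515625) circ ((558.2546997070312, -236.26315307617188), 30.478839874267578)
box 3618 ((552.2031860351562, -280.67694091796875), (203.4636993408203, 149.59364318847656), 75.0755615234375) circ ((552.212646484375, -282.8727111816406), 123.15550994873047)
disc 547 ((563.8663940429688, -237.447509765625), (72.31293487548828, 71.88807678222656), 0.6547788977622986) circ ((563.1705932617188, -238.23399353027344), 37.67540740966797)
slotfloor 140 ((562.762451171875, -237.11795043945312), (63.068607330322266, 23.235822677612305), 62.7570686340332) circ ((567.8538208007812, -239.7393798828125), 32.07999801635742)
```

Emit:
{"name": "jog_arm", "arguments": {
  "steps": [-0.02, 0, 0.9, 0, 0, 0, -1, -0.02, 0, 0.9, 0, 0, 0, -1, -0.01, 0, 0.9, 0, 0, 0, -1, 0, 0, 0.9, 0, 0, 0, -1, 0, 0, 0.8, 0, 0, 0, -1]
}}

```text
time: 3.15
eef_pos: [0.4864, 0.2834, 0.1062]
orientation: [-180.0, 0.0, 101.2]
wrist_force: [-0.1, -0.1, -0.2]
width: 0.0856
grasp_force: 0.0
```

Emit:
{"name": "jog_arm", "arguments": {
  "steps": [0, 0, 0, 0, 0, 0, -1, 0, 0, 0, 0, 0, 0, 1, 0, 0, 0, 0, 0, 0, 1, 0, 0, 0, 0, 0, 0, 1, 0, 0, 0, 0, 0, 0, 1],
  "grip_force": 90
}}

```text
time: 3.65
eef_pos: [0.4871, 0.2833, 0.1082]
orientation: [179.9, -0.0, 101.2]
wrist_force: [-0.5, 0.4, -0.1]
width: 0.0283
grasp_force: 0.0
```

Emit:
{"name": "jog_arm", "arguments": {
  "steps": [0, 0, 0, 0, 0, 0, 1, 0, 0, 0, 0, 0, 0, 1, 0, 0, 0, 0, 0, 0, 1, 0, 0, 0, 0, 0, 0, 1, 0, 0, 0, 0, 0, 0, 1]
}}

```text
time: 4.15
eef_pos: [0.4872, 0.2834, 0.1084]
orientation: [179.9, -0.0, 101.2]
wrist_force: [-0.5, -1.0, 6.6]
width: 0.0256
grasp_force: 89.1
```

Emit:
{"name": "jog_arm", "arguments": {
  "steps": [0, 0, -0.5, 0, 0, 0, 1, 0, 0, -0.9, 0, 0, 0, 1, 0, 0, -0.9, 0, 0, 0, 1, 0, 0, -0.9, 0, 0, 0, 1, 0, 0, -1, 0, 0, 0, 1]
}}

```text
time: 4.65
eef_pos: [0.4863, 0.283, 0.2339]
orientation: [-179.9, 0.0, 101.2]
wrist_force: [1.0, 0.4, -1.9]
width: 0.0252
grasp_force: 88.5
```

Emit:
{"name": "jog_arm", "arguments": {
  "steps": [0, 0, -0.4, 0, 0, 0.9, 1, 0, 0, 0, 0, 0, 0.9, 1, 0, 0, 0, 0, 0, 0.9, 1, 0, 0, 0, 0, 0, 0.9, 1, 0, 0, 0, 0, 0, 0.9, 1]
}}

```text
time: 5.15
eef_pos: [0.4866, 0.2831, 0.245]
orientation: [-180.0, 0.0, 74.0]
wrist_force: [0.3, -0.4, -2.1]
width: 0.0251
grasp_force: 88.5
```

```bash
python3 - <<'E'
from h import *
delta([.563,-.238,.245],74.9)
p,d,c=cloud("scene"); cv2.imwrite("pics/d.png",p[100:400,200:640,::-1])
E
```

```text
t 5.15 pos [0.4866 0.2831 0.245 ] rpy [-1.7996e+02  3.0000e-02  7.3990e+01] w 0.0251 F [ 0.3 -0.4 -2.1]
shift(now axes) [-1.5995e+01  7.2380e+00  4.0000e-03] turn [-0.007  0.005 -0.151]
```

View pics/d.png

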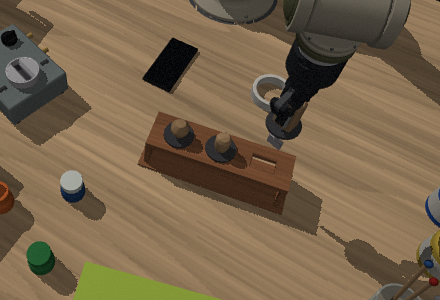

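The screwdriver is in the gripper above its empty hole, at (263,160) in the crop, and it hangs straight. I'll go on to the box and stop about 6 cm short to look.

Emit:
{"name": "jog_arm", "arguments": {
  "steps": [-0.93, 0.48, 0, 0, 0, 0, 1, -0.93, 0.48, 0, 0, 0, 0, 1, -0.93, 0.48, 0, 0, 0, 0, 1, -0.93, 0.48, 0, 0, 0, 0, 1, -0.93, 0.48, 0, 0, 0, 0, 1]
}}

```text
time: 5.7
eef_pos: [0.5181, 0.1281, 0.2452]
orientation: [-180.0, 0.0, 74.3]
wrist_force: [-0.1, 0.2, -2.3]
width: 0.0249
grasp_force: 88.5
```

Emit:
{"name": "jog_arm", "arguments": {
  "steps": [-0.93, 0.48, 0, 0, 0, 0, 1, -0.93, 0.48, 0, 0, 0, 0, 1, -0.93, 0.48, 0, 0, 0, 0, 1, -0.93, 0.48, 0, 0, 0, 0, 1, -0.93, 0.48, 0, 0, 0, 0, 1]
}}

```text
time: 6.2
eef_pos: [0.5494, -0.0257, 0.2452]
orientation: [-180.0, 0.0, 74.3]
wrist_force: [0.2, 0.4, -1.6]
width: 0.0249
grasp_force: 88.5
```

Emit:
{"name": "jog_arm", "arguments": {
  "steps": [-0.93, 0.48, 0, 0, 0, 0, 1, -0.93, 0.48, 0, 0, 0, 0, 1, -0.93, 0.48, 0, 0, 0, 0, 1, -0.93, 0.48, 0, 0, 0, 0, 1, -0.93, 0.52, 0, 0, 0, 0, 1]
}}

```text
time: 6.7
eef_pos: [0.5819, -0.1798, 0.2451]
orientation: [-180.0, -0.0, 74.3]
wrist_force: [-0.2, 0.2, -2.4]
width: 0.0252
grasp_force: 88.5
```

Emit:
{"name": "jog_arm", "arguments": {
  "steps": [0, 0, 0, 0, 0, 0, 1, 0, 0, 0, 0, 0, 0, 1, 0, 0, 0, 0, 0, 0, 1, 0, 0, 0, 0, 0, 0, 1, 0, 0, 0, 0, 0, 0, 1]
}}

```text
time: 7.2
eef_pos: [0.582, -0.1777, 0.2456]
orientation: [180.0, -0.0, 74.3]
wrist_force: [0.6, 0.4, -1.9]
width: 0.0252
grasp_force: 88.8
```

```bash
python3 - <<'E'
from h import *
delta([.563,-.238,.245],74.9)
p,d,c=cloud("wrist"); cv2.imwrite("pics/e.png",p[:,:,::-1]); np.savez("wrist.npz",p=p,c=c)
E
```

```text
t 7.2 pos [ 0.582  -0.1777  0.2456] rpy [179.99  -0.    74.3 ] w 0.0252 F [ 0.6  0.4 -1.9]
shift(now axes) [-2.106 -0.066  0.019] turn [ 0.002 -0.    -0.1  ]
```

View pics/e.png

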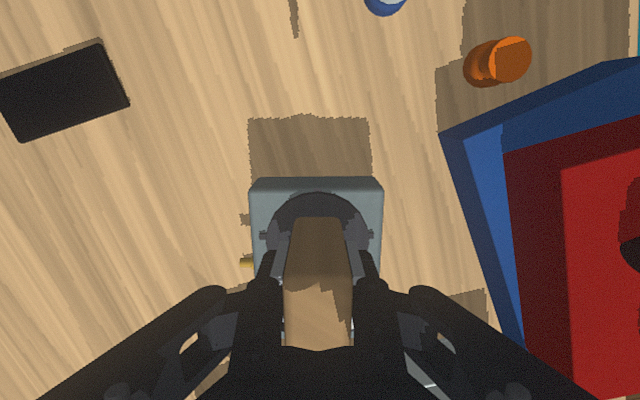

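The collar and handle hide the disc in the wrist view: the dark ring at (318,215) is the collar. So I'll take the slot angle from the saved overhead pictures.

```bash
python3 - <<'E'
from h import *
out=[]
for n in("top","scene"):
    z=np.load(n+".npz");c=z["c"];p=z["p"]
    r=np.hypot(c[...,0]-.5633,c[...,1]+.238)
    for h in(.078,.082,.086):
        m=(r<.031)&(c[...,2]<h)&(c[...,2]>.068); q=c[m][:,:2]*1000
        vx,vy,x,y=cv2.fitLine(q.astype(np.float32),cv2.DIST_L2,0,.01,.01).ravel()
        print(n,h,len(q),"dir",np.degrees(np.arctan2(vy,vx))%180,"c",q.mean(0),np.median(c[m][:,2]))
    g=p.mean(-1); m=(r<.031); dk=m&(g<np.percentile(g[m],20)); q=c[dk][:,:2]*1000
    vx,vy,x,y=cv2.fitLine(q.astype(np.float32),cv2.DIST_HUBER,0,.01,.01).ravel()
    print("dark",len(q),np.degrees(np.arctan2(vy,vx))%180,q.mean(0))
t=cv2.resize(np.load("top.npz")["p"][140:240,395:515,::-1],None,fx=4,fy=4,interpolation=2)
s=cv2.resize(np.load("scene.npz")["p"][120:220,155:275,::-1],None,fx=4,fy=4,interpolation=2)
cv2.imwrite("pics/f.png",cv2.resize(np.hstack([t,s]),(800,333)))
E
```

```text
top 0.078 158 dir 72.88731 c [ 564.09560833 -239.69815278] 0.07363470636899566
top 0.082 178 dir 72.29699 c [ 564.32160369 -239.53979315] 0.0739334835714332
top 0.086 247 dir 71.82801 c [ 564.88869071 -238.8349958 ] 0.0751553439934074
dark 132 72.94894 [ 563.75671802 -241.75941096]
scene 0.078 96 dir 73.39153 c [ 559.52481223 -242.37934908] 0.07455341588453623
scene 0.082 119 dir 74.45465 c [ 559.25878711 -241.22325638] 0.07499962466270305
scene 0.086 153 dir 74.94677 c [ 558.80915868 -240.1204381 ] 0.07623978248424534
dark 100 76.92899 [ 559.49706951 -243.74644334]
```

View pics/f.png

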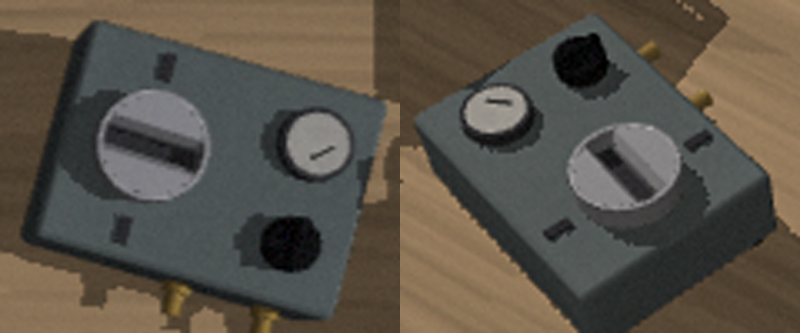

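The slot runs at about 72.7° in world, so the joint is near 0.04. The selector's centre is at about (0.5635, -0.238). In the left crop the slot is at (152,145).

Emit:
{"name": "jog_arm", "arguments": {
  "steps": [0, 0, 0, 0, 0, 0.27, 1, -0.5, 0, 0, 0, 0, 0, 1, -0.6, 0, 0.2, 0, 0, 0, 1, -0.6, 0, 0.7, 0, 0, 0, 1, -0.4, 0.01, 0.9, 0, 0, 0, 1]
}}

```text
time: 7.75
eef_pos: [0.5628, -0.2415, 0.1912]
orientation: [179.9, 0.1, 72.5]
wrist_force: [-0.1, 0.2, -2.1]
width: 0.0247
grasp_force: 88.8
```

Emit:
{"name": "jog_arm", "arguments": {
  "steps": [0, 0, 0, 0, 0, 0, 1, 0, 0, 0, 0, 0, 0, 1, 0, 0, 0, 0, 0, 0, 1, 0, 0, 0, 0, 0, 0, 1, 0, 0, 0, 0, 0, 0, 1]
}}

```text
time: 8.25
eef_pos: [0.5638, -0.2385, 0.1922]
orientation: [179.9, 0.0, 72.6]
wrist_force: [0.2, 0.2, -1.7]
width: 0.0248
grasp_force: 88.7
```

```bash
python3 - <<'E'
from h import *
delta([.5635,-.238,.1704],72.7)
p,d,c=cloud("scene"); cv2.imwrite("pics/g.png",cv2.resize(p[60:240,120:320,::-1],(600,540),interpolation=2))
E
```

```text
t 8.25 pos [ 0.5638 -0.2385  0.1922] rpy [1.7992e+02 3.0000e-02 7.2640e+01] w 0.0248 F [ 0.2  0.2 -1.7]
shift(now axes) [ 0.013 -0.016  0.728] turn [ 0.014  0.004 -0.01 ]
```

View pics/g.png

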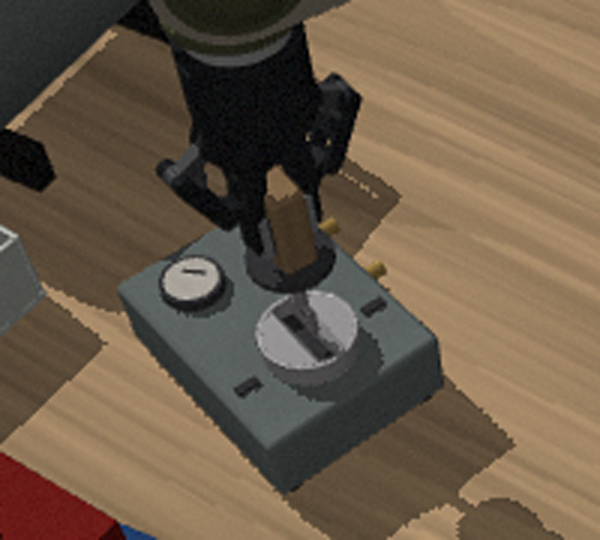

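The blade's tip is just above the slot at (305,325), and the slot runs from (285,315) to (330,355), so they line up. Now I'll insert it slowly.

Emit:
{"name": "jog_arm", "arguments": {
  "steps": [0, -0.01, 0.18, 0, 0, 0, 1, 0, 0, 0.18, 0, 0, 0, 1, 0, 0, 0.14, 0, 0, 0, 1, 0, 0, 0.12, 0, 0, 0, 1, 0, 0, 0.1, 0, 0, 0, 1]
}}

```text
time: 8.8
eef_pos: [0.5631, -0.2387, 0.1692]
orientation: [-180.0, -0.0, 72.6]
wrist_force: [-0.2, 0.4, -2.3]
width: 0.0253
grasp_force: 88.7
```

Emit:
{"name": "jog_arm", "arguments": {
  "steps": [0, 0, 0, 0, 0, 0, 1, 0, 0, 0, 0, 0, 0, 1, 0, 0, 0, 0, 0, 0, 1, 0, 0, 0, 0, 0, 0, 1, 0, 0, 0, 0, 0, 0, 1]
}}

```text
time: 9.3
eef_pos: [0.5632, -0.2387, 0.1699]
orientation: [180.0, 0.0, 72.6]
wrist_force: [0.2, 1.1, -2.2]
width: 0.0251
grasp_force: 88.7
```

Emit:
{"name": "jog_arm", "arguments": {
  "steps": [0, 0, 0, 0, 0, 0.5, 1, 0, 0, 0, 0, 0, 0.7, 1, 0, 0, 0, 0, 0, 0.7, 1, 0, 0, 0, 0, 0, 0.7, 1, 0, 0, 0, 0, 0, 0.7, 1]
}}

```text
time: 9.8
eef_pos: [0.5635, -0.239, 0.1699]
orientation: [179.9, 0.0, 52.6]
wrist_force: [1.0, -1.0, -3.0]
width: 0.0252
grasp_force: 88.6
```

Emit:
{"name": "jog_arm", "arguments": {
  "steps": [0, 0, 0, 0, 0, 0.7, 1, 0, 0, 0, 0, 0, 0.7, 1, 0, 0, 0, 0, 0, 0.7, 1, 0, 0, 0, 0, 0, 0.7, 1, 0, 0, 0, 0, 0, 0.7, 1]
}}

```text
time: 10.3
eef_pos: [0.5634, -0.239, 0.1699]
orientation: [179.9, -0.0, 31.6]
wrist_force: [0.1, -1.8, -3.1]
width: 0.0253
grasp_force: 88.7
```

Emit:
{"name": "jog_arm", "arguments": {
  "steps": [0, 0, 0, 0, 0, 0.7, 1, 0, 0, 0, 0, 0, 0.7, 1, 0, 0, 0, 0, 0, 0.7, 1, 0, 0, 0, 0, 0, 0.7, 1, 0, 0, 0, 0, 0, 0.7, 1]
}}

```text
time: 10.8
eef_pos: [0.5634, -0.239, 0.1699]
orientation: [179.9, -0.0, 10.6]
wrist_force: [0.6, -1.1, -2.3]
width: 0.0251
grasp_force: 88.7
```

Emit:
{"name": "jog_arm", "arguments": {
  "steps": [0, 0, 0, 0, 0, 0.7, 1, 0, 0, 0, 0, 0, 0.7, 1, 0, 0, 0, 0, 0, 0.7, 1, 0, 0, 0, 0, 0, 0.7, 1, 0, 0, 0, 0, 0, 0.7, 1]
}}

```text
time: 11.3
eef_pos: [0.5634, -0.239, 0.1698]
orientation: [180.0, -0.0, -10.4]
wrist_force: [0.0, -1.1, -2.1]
width: 0.0251
grasp_force: 88.7
```

Emit:
{"name": "jog_arm", "arguments": {
  "steps": [0, 0, 0, 0, 0, 0.7, 1, 0, 0, 0, 0, 0, 0.7, 1, 0, 0, 0, 0, 0, 0.7, 1, 0, 0, 0, 0, 0, 0.6, 1, 0, 0, 0, 0, 0, 0.4, 1]
}}

```text
time: 11.8
eef_pos: [0.5633, -0.2389, 0.1699]
orientation: [180.0, -0.0, -28.9]
wrist_force: [0.7, -0.8, -0.7]
width: 0.0247
grasp_force: 88.7
```

Emit:
{"name": "jog_arm", "arguments": {
  "steps": [0, 0, 0, 0, 0, 0, 1, 0, 0, 0, 0, 0, 0, 1, 0, 0, 0, 0, 0, 0, 1, 0, 0, 0, 0, 0, 0, 1, 0, 0, 0, 0, 0, 0, 1]
}}

```text
time: 12.3
eef_pos: [0.5633, -0.2389, 0.1698]
orientation: [180.0, -0.0, -28.8]
wrist_force: [1.4, -1.0, -1.0]
width: 0.0252
grasp_force: 88.7
```

```bash
python3 - <<'E'
from h import *
s=read_state(); print(s["torque"],s["orientation"],s["eef_pos"])
p,d,c=cloud("scene"); q,_,_=cloud("top")
a=cv2.resize(p[110:220,150:270,::-1],(400,367),interpolation=2); b=cv2.resize(q[130:240,390:510,::-1],(400,367),interpolation=2)
cv2.imwrite("pics/i.png",np.hstack([a,b]))
E
```

```text
[-0.50295016 -0.12172682  0.04653326] [ 1.79983980e+02 -2.69434766e-02 -2.87839556e+01] [ 0.56325705 -0.23888768  0.16982588]
```

View pics/i.png

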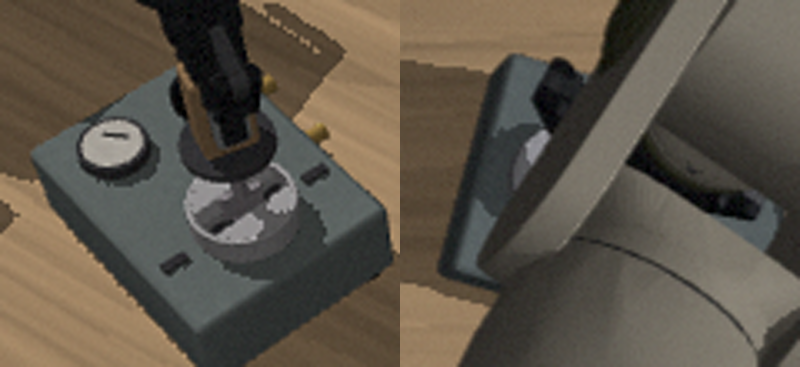

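The blade is in and the slot has turned nearly into line with the marks at (175,263) and (315,173). I'll turn a little further for margin, unwind within the play and lift out.

Emit:
{"name": "jog_arm", "arguments": {
  "steps": [0, 0, 0, 0, 0, 0.5, 1, 0, 0, 0, 0, 0, 0.2, 1, 0, 0, 0, 0, 0, 0, 1, 0, 0, 0, 0, 0, 0, 1, 0, 0, 0, 0, 0, 0, 1]
}}

```text
time: 12.9
eef_pos: [0.5632, -0.2388, 0.1698]
orientation: [180.0, -0.0, -33.0]
wrist_force: [0.5, -2.4, -1.2]
width: 0.0248
grasp_force: 88.8
```

Emit:
{"name": "jog_arm", "arguments": {
  "steps": [0, 0, 0, 0, 0, -0.7, 1, 0, 0, 0, 0, 0, -0.8, 1, 0, 0, 0, 0, 0, 0, 1, 0, 0, -0.3, 0, 0, 0, 1, 0, 0, -0.5, 0, 0, 0, 1]
}}

```text
time: 13.4
eef_pos: [0.5628, -0.2382, 0.1936]
orientation: [-180.0, 0.1, -24.1]
wrist_force: [-0.1, -1.1, -1.9]
width: 0.0251
grasp_force: 88.7
```

Emit:
{"name": "jog_arm", "arguments": {
  "steps": [0, 0, -0.5, 0, 0, 0, 1, 0, 0, -0.8, 0, 0, 0, 1, 0, 0, -0.5, 0, 0, 0, 1, 0, 0, 0, 0, 0, 0, 1, 0, 0, 0, 0, 0, 0, 1]
}}

```text
time: 13.9
eef_pos: [0.563, -0.2385, 0.2475]
orientation: [-180.0, 0.0, -24.0]
wrist_force: [-0.0, 0.5, -2.0]
width: 0.0248
grasp_force: 88.8
```

```bash
python3 - <<'E'
from h import *
delta([.4872,.2834,.25],101.2)
p,d,c=cloud("scene")
r=np.hypot(c[...,0]-.5633,c[...,1]+.238)
for h in(.078,.082,.086):
    m=(r<.031)&(c[...,2]<h)&(c[...,2]>.068); q=c[m][:,:2]*1000
    vx,vy,x,y=cv2.fitLine(q.astype(np.float32),cv2.DIST_HUBER,0,.01,.01).ravel(); print(len(q),np.degrees(np.arctan2(vy,vx)),q.mean(0))
cv2.imwrite("pics/j.png",cv2.resize(p[90:220,150:290,::-1],(560,520),interpolation=2))
E
```

```text
t 13.9 pos [ 0.563  -0.2385  0.2475] rpy [-1.7999e+02  3.0000e-02 -2.4050e+01] w 0.0248 F [-0.   0.5 -2. ]
shift(now axes) [ -9.396 -14.856  -0.077] turn [-6.0000e-03  0.0000e+00 -2.0874e+01]
85 -16.748796 [ 560.2471659  -242.33050461]
117 -16.92534 [ 560.31677287 -242.95332202]
168 -17.161524 [ 559.54051457 -243.590429  ]
```

View pics/j.png

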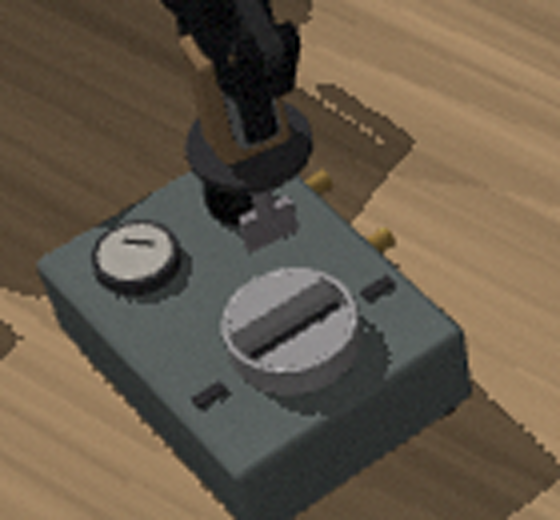

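The slot at (290,320) now lines up with the two marks at (210,397) and (378,290), which puts the joint near 1.6. I'm taking the screwdriver back.

Emit:
{"name": "jog_arm", "arguments": {
  "steps": [0, 0, 0, 0, 0, -0.83, 1, 0, 0, 0, 0, 0, -0.83, 1, 0, 0, 0, 0, 0, -0.83, 1, 0, 0, 0, 0, 0, -0.83, 1, 0, 0, 0, 0, 0, -0.83, 1]
}}

```text
time: 14.45
eef_pos: [0.5629, -0.2385, 0.2465]
orientation: [-179.9, 0.1, 1.1]
wrist_force: [-0.6, 1.3, -1.7]
width: 0.0252
grasp_force: 88.7
```

Emit:
{"name": "jog_arm", "arguments": {
  "steps": [0, 0, 0, 0, 0, -0.83, 1, 0, 0, 0, 0, 0, -0.83, 1, 0, 0, 0, 0, 0, -0.83, 1, 0, 0, 0, 0, 0, -0.83, 1, 0, 0, 0, 0, 0, -0.83, 1]
}}

```text
time: 14.95
eef_pos: [0.5629, -0.2384, 0.2464]
orientation: [-179.9, 0.1, 26.0]
wrist_force: [1.1, -0.6, -1.5]
width: 0.0251
grasp_force: 88.7
```

Emit:
{"name": "jog_arm", "arguments": {
  "steps": [0, 0, 0, 0, 0, -0.83, 1, 0, 0, 0, 0, 0, -0.83, 1, 0, 0, 0, 0, 0, -0.83, 1, 0, 0, 0, 0, 0, -0.83, 1, 0, 0, 0, 0, 0, -0.83, 1]
}}

```text
time: 15.45
eef_pos: [0.5629, -0.2385, 0.2464]
orientation: [-179.9, 0.0, 50.9]
wrist_force: [0.4, -0.3, -2.2]
width: 0.0249
grasp_force: 88.7
```

Emit:
{"name": "jog_arm", "arguments": {
  "steps": [0, 0, 0, 0, 0, -0.83, 1, 0, 0, 0, 0, 0, -0.83, 1, 0, 0, 0, 0, 0, -0.83, 1, 0, 0, 0, 0, 0, -0.83, 1, 0, 0, 0, 0, 0, -0.83, 1]
}}

```text
time: 15.95
eef_pos: [0.5629, -0.2385, 0.2464]
orientation: [-179.9, -0.1, 75.8]
wrist_force: [0.5, 0.5, -2.0]
width: 0.0249
grasp_force: 88.7
```

Emit:
{"name": "jog_arm", "arguments": {
  "steps": [0, 0, 0, 0, 0, -0.83, 1, 0, 0, 0, 0, 0, -0.83, 1, 0, 0, 0, 0, 0, -0.83, 1, 0, 0, 0, 0, 0, -0.83, 1, 0, 0, 0, 0, 0, -0.83, 1]
}}

```text
time: 16.45
eef_pos: [0.5629, -0.2384, 0.2464]
orientation: [-179.9, -0.1, 100.7]
wrist_force: [-0.0, 0.3, -1.9]
width: 0.0252
grasp_force: 88.7
```

```bash
python3 - <<'E'
from h import *
delta([.4872,.2834,.25],101.2)
E
```

```text
t 16.45 pos [ 0.5629 -0.2384  0.2464] rpy [-1.7990e+02 -1.1000e-01  1.0068e+02] w 0.0252 F [-0.   0.3 -1.9]
shift(now axes) [17.561  0.744 -0.087] turn [-0.016 -0.018 -0.087]
```

Emit:
{"name": "jog_arm", "arguments": {
  "steps": [0.88, 0.03, -0.02, -0.01, -0.01, -0.05, 1, 0.88, 0.03, -0.02, 0, 0, 0, 1, 0.88, 0.03, 0, 0, 0, 0, 1, 0.88, 0.03, 0, 0, 0, 0, 1, 0.88, 0.03, 0, 0, 0, 0, 1]
}}

```text
time: 16.95
eef_pos: [0.5424, -0.107, 0.2477]
orientation: [-180.0, -0.0, 100.8]
wrist_force: [0.1, -0.2, -1.3]
width: 0.0252
grasp_force: 88.8
```

Emit:
{"name": "jog_arm", "arguments": {
  "steps": [0.88, 0.03, 0, 0, 0, 0, 1, 0.88, 0.03, 0, 0, 0, 0, 1, 0.88, 0.03, 0, 0, 0, 0, 1, 0.88, 0.03, 0, 0, 0, 0, 1, 0.88, 0.03, 0, 0, 0, 0, 1]
}}

```text
time: 17.45
eef_pos: [0.522, 0.0235, 0.2477]
orientation: [-179.9, 0.0, 100.8]
wrist_force: [0.4, 0.1, -1.2]
width: 0.0248
grasp_force: 88.8
```

Emit:
{"name": "jog_arm", "arguments": {
  "steps": [0.88, 0.03, 0, 0, 0, 0, 1, 0.88, 0.03, 0, 0, 0, 0, 1, 0.88, 0.03, 0, 0, 0, 0, 1, 0.88, 0.03, 0, 0, 0, 0, 1, 0.88, 0.03, 0, 0, 0, 0, 1]
}}

```text
time: 17.95
eef_pos: [0.5017, 0.1539, 0.2475]
orientation: [-179.9, 0.0, 100.8]
wrist_force: [1.2, 0.5, -1.0]
width: 0.0249
grasp_force: 88.8
```

Emit:
{"name": "jog_arm", "arguments": {
  "steps": [0.88, 0.03, 0, 0, 0, 0, 1, 0.88, 0.03, 0, 0, 0, 0, 1, 0.88, 0.03, 0, 0, 0, 0, 1, 0.88, 0.03, 0, 0, 0, 0, 1, 0.8, 0.03, 0, 0, 0, 0, 1]
}}

```text
time: 18.45
eef_pos: [0.4818, 0.2821, 0.2473]
orientation: [-179.9, 0.1, 100.8]
wrist_force: [0.1, -0.4, -1.4]
width: 0.0248
grasp_force: 88.8
```

Emit:
{"name": "jog_arm", "arguments": {
  "steps": [0, 0, 0, 0, 0, 0, 1, 0, 0, 0, 0, 0, 0, 1, 0, 0, 0, 0, 0, 0, 1, 0, 0, 0, 0, 0, 0, 1, 0, 0, 0, 0, 0, 0, 1]
}}

```text
time: 18.95
eef_pos: [0.4827, 0.2804, 0.2484]
orientation: [179.9, 0.1, 100.7]
wrist_force: [1.0, 0.1, -1.9]
width: 0.0252
grasp_force: 88.8
```

```bash
python3 - <<'E'
from h import *
delta([.487,.2835,.1088],101.2)
E
```

```text
t 18.95 pos [0.4827 0.2804 0.2484] rpy [1.7995e+02 6.0000e-02 1.0074e+02] w 0.0252 F [ 1.   0.1 -1.9]
shift(now axes) [0.081 0.157 4.653] turn [ 0.008  0.011 -0.076]
```

Emit:
{"name": "jog_arm", "arguments": {
  "steps": [0.08, 0.16, 0, 0.01, 0.01, -0.08, 1, 0, 0, 0.5, 0, 0, 0, 1, 0, 0, 0.8, 0, 0, 0, 1, 0, 0, 0.8, 0, 0, 0, 1, 0, 0, 0, 0, 0, 0, 1]
}}

```text
time: 19.45
eef_pos: [0.4858, 0.2838, 0.1827]
orientation: [-179.7, 0.0, 101.3]
wrist_force: [-0.3, -0.2, -2.6]
width: 0.0249
grasp_force: 88.7
```

Emit:
{"name": "jog_arm", "arguments": {
  "steps": [0, 0, 0, 0, 0, 0, 1, 0, 0, 0, 0, 0, 0, 1, 0, 0, 0, 0, 0, 0, 1, 0, 0, 0, 0, 0, 0, 1, 0, 0, 0, 0, 0, 0, 1]
}}

```text
time: 19.95
eef_pos: [0.4869, 0.2843, 0.1859]
orientation: [180.0, -0.0, 101.3]
wrist_force: [-0.0, 0.0, -1.9]
width: 0.0252
grasp_force: 88.7
```

```bash
python3 - <<'E'
from h import *
delta([.487,.2835,.1088],101.2)
p,d,c=cloud("scene"); cv2.imwrite("pics/k.png",cv2.resize(p[160:330,330:510,::-1],(540,510),interpolation=2))
E
```

```text
t 19.95 pos [0.4869 0.2843 0.1859] rpy [179.96  -0.   101.29] w 0.0252 F [-0.   0.  -1.9]
shift(now axes) [-0.027 -0.003  2.569] turn [ 0.007 -0.001  0.014]
```

View pics/k.png

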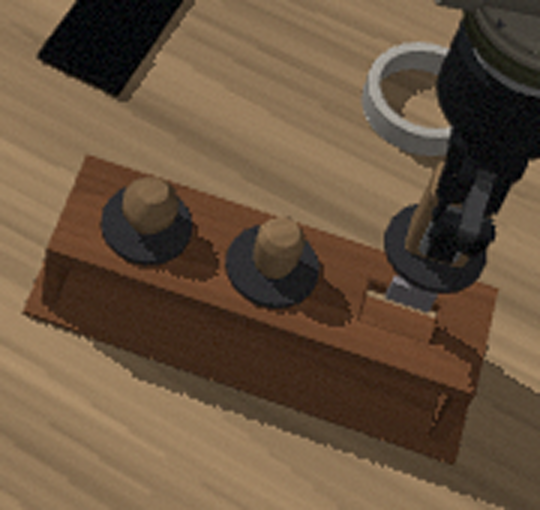

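The blade at (412,292) is over the hole at (400,310). I'll lower it to just above seating, then settle.

Emit:
{"name": "jog_arm", "arguments": {
  "steps": [-0.02, 0, 0.4, 0, 0, 0, 1, 0, 0, 0.5, 0, 0, 0, 1, 0, 0, 0.5, 0, 0, 0, 1, 0, 0, 0.5, 0, 0, 0, 1, 0, 0, 0.4, 0, 0, 0, 1]
}}

```text
time: 20.5
eef_pos: [0.4865, 0.2835, 0.1148]
orientation: [-179.9, 0.0, 101.3]
wrist_force: [-0.3, 1.2, -2.6]
width: 0.0252
grasp_force: 88.7
```

Emit:
{"name": "jog_arm", "arguments": {
  "steps": [0, 0, 0.12, 0, 0, 0, 1, 0, 0, 0.08, 0, 0, 0, 1, 0, 0, 0.03, 0, 0, 0, 1, 0, 0, 0, 0, 0, 0, 1, 0, 0, 0, 0, 0, 0, 1]
}}

```text
time: 21.0
eef_pos: [0.4871, 0.2837, 0.11]
orientation: [179.9, -0.0, 101.3]
wrist_force: [-0.0, 0.6, -1.8]
width: 0.0251
grasp_force: 88.7
```

Emit:
{"name": "jog_arm", "arguments": {
  "steps": [0, 0, 0.04, 0, 0, 0, 1, 0, 0, 0.02, 0, 0, 0, 1, 0, 0, 0, 0, 0, 0, 1, 0, 0, 0, 0, 0, 0, 1, 0, 0, 0, 0, 0, 0, 1]
}}

```text
time: 21.5
eef_pos: [0.487, 0.2837, 0.1084]
orientation: [179.9, -0.0, 101.3]
wrist_force: [-2.7, -0.2, 6.6]
width: 0.0253
grasp_force: 89.7
```

Emit:
{"name": "jog_arm", "arguments": {
  "steps": [0, 0, 0, 0, 0, 0, 0, 0, 0, 0, 0, 0, 0, -0.5, 0, 0, 0, 0, 0, 0, -1, 0, 0, 0, 0, 0, 0, -1, 0, 0, 0, 0, 0, 0, -1]
}}

```text
time: 22.0
eef_pos: [0.4869, 0.2837, 0.1077]
orientation: [-180.0, 0.0, 101.3]
wrist_force: [-0.2, 0.1, 0.1]
width: 0.0855
grasp_force: 0.0
```

Emit:
{"name": "jog_arm", "arguments": {
  "steps": [0, 0, 0, 0, 0, 0, -1, 0, 0, 0, 0, 0, 0, -1, 0, 0, 0, 0, 0, 0, -1, 0, 0, 0, 0, 0, 0, -1, 0, 0, 0, 0, 0, 0, -1]
}}

```text
time: 22.5
eef_pos: [0.4869, 0.2837, 0.1077]
orientation: [-180.0, 0.0, 101.3]
wrist_force: [-0.3, 0.1, -0.0]
width: 0.0852
grasp_force: 0.0
```

Emit:
{"name": "jog_arm", "arguments": {
  "steps": [0, 0, -0.5, 0, 0, 0, -1, 0, 0, -0.8, 0, 0, 0, -1, 0, 0, -0.9, 0, 0, 0, -1, 0, 0, -0.9, 0, 0, 0, -1, 0, 0, -0.9, 0, 0, 0, -1]
}}

```text
time: 23.0
eef_pos: [0.4867, 0.2836, 0.2288]
orientation: [-180.0, -0.0, 101.3]
wrist_force: [0.0, 0.3, -0.4]
width: 0.0852
grasp_force: 0.0
```

```bash
python3 - <<'E'
from h import *
delta([.487,.2835,.1088],101.2)
for n in("wrist","scene"):
    p,d,c=cloud(n)
    m=(c[...,2]>.138)&(c[...,2]<.165)&(abs(c[...,0]-.487)<.04)&(abs(c[...,1]-.284)<.04)
    q=c[m]; print(len(q),cv2.minAreaRect((q[:,:2]*1000).astype(np.float32)),np.median(q[:,2]),np.ptp(q[:,2]))
r=np.hypot(c[...,0]-.5633,c[...,1]+.238)
m=(r<.031)&(c[...,2]<.08)&(c[...,2]>.068); q=c[m][:,:2]*1000
print(np.degrees(np.arctan2(*cv2.fitLine(q.astype(np.float32),cv2.DIST_HUBER,0,.01,.01).ravel()[1::-1])))
E
```

```text
t 23.0 pos [0.4867 0.2836 0.2288] rpy [-180.     -0.    101.28] w 0.0852 F [ 0.   0.3 -0.4]
shift(now axes) [-0.006  0.008  4.002] turn [-0.001 -0.     0.014]
1570 ((485.9899597167969, 284.44134521484375), (25.902891159057617, 35.04368209838867), 10.524078369140625) 0.15057696669867532 0.014856167173060542
314 ((488.4580078125, 284.9978332519531), (27.031274795532227, 36.36703109741211), 10.967317581176758) 0.15075497020619444 0.0179242268160984
-17.65041
```

The screwdriver is back at its original height and pose, upright. The selector slot is at -17°, about 1.6 rad, so I'm handing in.

```bash
python3 -c "
from h import *
print(order.hand_in())"
```

```text
the job is handed in; nothing more can be done
None
```

The job is handed in, though no verdict came back: by my camera readings the selector stands at its quarter turn (about 1.6 rad) and the screwdriver hangs upright in its original rack hole, released, with the arm clear at about 23 s of the 56 s limit.

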